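# Hang the slide rack to drain by its wire bail

## Robot

A 6-joint arm with a two-finger parallel gripper is mounted at the origin on the work surface. World frame = base frame: x ahead of the robot, y to its left, z up, the work surface at z = 0. Lengths are in m, angles in rad, forces in N, time in s.
With the tool pointing down it reaches from about 0.375 to 0.9 m from the base axis. Payload 3.1 kg.
Tool frame: the origin (TCP) lies midway between the tips of the shut fingers; the grasp point (between the pads) lies 19 mm behind it; x points along the fingers, z is the direction in which the jaws open and shut, and the axes are right-handed (so a half turn about x gives the same grasp; the last joint's range is limited). The gripper opens to 85 mm and grips with 20 to 120 N. Pads are 22 mm wide; open, the fingers measure 114 mm over their backs; the gripper's body (76 mm by 85 mm) begins 54 mm behind the grasp point. The pads swing forward as they close: fully open they stand 13 mm farther back than shut.
Start: joints at [-1.476, 0.527, 1.433, -0, 1.181, -0.178], TCP at [0.169, -0.602, 0.231] pointing down, gripper open.
Joint ranges: [-3.08, 3.08], [-0.75, 2.2], [0.22, 2.44], [-1.43, 4.57], [0, 2.65], [-2.85, 2.85]. Speed limits (rad/s): [2.79, 2.79, 3.14, 3.14, 3.14, 3.14].

## Interface

Orientations are given as a unit quaternion [x, y, z, w].
In Python, from station import status, snapshot, camera_params, ticket gives the robot as it stands.
- The arm moves only by the tool arm_command, never from a script. Its argument "series" is a list that holds one entry, the list of rows, each a list of 4 numbers: the shift along the tool's x, y, z in mm, then the turn about the tool's x in rad. A call has 1 to 10 rows; each row shifts and turns the commanded pose from where the row before left it, along the tool's axes as they then stand; what a row does not reach is not made up. A row lasts 1/10 s, in which the tool goes at most 50 mm and 8.59 degrees, less where a joint would pass 70% of its speed; a pose out of reach is approached as far as the arm can. A call is refused whole if a number of a shift passes 50 or a number of a turn 0.15, either way. A call with a gripper value outside its range is refused whole. "jaw" is the opening in per cent of the stroke, from 0 (shut) to 100 (fully open), set as the call begins (left out, the last holds). The fingers move at their own pace and stop on an object; "force" is the grip in N (left out, the last holds). Time passes only in rows, so rows that do not move let the fingers close. It gives the time, the measured TCP pose, the force and the opening at its end, in the units of the state.
- status.sense(): the state, without advancing time (a new reading comes with each control period).
- snapshot(name): name is "scene" or "top" or "wrist"; returns the picture (480x640x3 uint8, red, green, blue); there is no depth.
- camera_params(name): a dict with "fovy" (degrees; the focal length in pixels is half the picture's height over the tangent of half this angle, whatever the lens; pixels are square), "cx", "cy" (the principal point, pixels), "k1" (the pictures are not rectified: a ray, as slopes to the right and down, at radius r is drawn at 1 + k1 r^2 times it, then the intrinsics apply), "extrinsics" (4x4, takes a point from camera to world coordinates); the wrist camera has in their place "mount" (4x4, takes a point from camera to tool coordinates, whose origin is the TCP and whose axes are the tool frame's). Camera axes: x right, y down, z forward; pixel columns grow to the right and rows downward; lengths in m; the calibration is good to about 2 mm. A picture is of the moment at which its call begins: read the wrist's pose just before it. camera_params takes no time and is no camera call.
- ticket.sign_off(): hands the job in, once; it reports no verdict.
The state is a dict: "t": time; "q": joint angles; "qd": joint speeds; "tau": joint torques, N m; "tcp_pos": TCP position; "tool_rot": TCP orientation; "force": force on the tool from outside, world axes, zero at the start; "ft_torque": the same for the moment, N m; "finger_gap": opening from 0.0 (shut) to 1.0 (fully open).
Only numpy, scipy, OpenCV 4.12 (cv2) and the standard library are available. Lean on these libraries where they do the work, as an engineer would, in place of code of your own. Each camera call takes 0.05 s, during which the arm holds its last target. There are 200 camera calls.

## Task

Raise the folded-down wire bail of the slide rack fully upright while the rack stays sitting in its green staining dish. Then lift the rack out and hang it by its bail on the two-prong drip hanger, feeling gently along the prongs until the bail drops into the notches of both; leave it hanging there, still and level. Do not press hard on the hanger or the dish, and leave the other things on the bench alone.

Things in the scene. Friction and masses are not known exactly. Their poses are not given: they have to be found in the camera images.
- dish: Green plastic staining dish, open on top, fixed to the bench: 90 mm (x) x 102 mm (y) x 40 mm high, walls and floor 5 mm. Origin: centre of its underside; z up. The rack stands loose in it with about 3 to 7 mm of play on each side.
- rack_center (a point): The metal slide rack (70 mm in x, 84 mm in y, body 42 mm high, ears at the middle of its long sides to 54 mm, about 0.45 kg with the slides and bail): this point is its centre, 21 mm above its underside. Axes as the dish: the bail pivots on an axis along y that passes 27 mm above this point.
- bail_grip (a point): Centre of the blue grip sleeve (10 mm thick, 30 mm long, along y) in the middle of the bail's crossbar. The bail is a U of steel wire 6 mm thick: legs 75 mm from pivot axis to crossbar at y = +-47 mm, the bare straight crossbar running along y from leg to leg. The sleeve does not turn on the wire, so pinched tightly it cannot swing freely in the grip and the rack is tipped with it. The bail's y axis stays parallel to the rack's y.
- bail (a joint): Angle of the bail in rad: 0 = folded down level, crossbar towards the rack's -x side and overhanging the dish by 30 mm; 1.571 = upright above the rack; stop at 1.8. A little friction (about 0.5 N at the crossbar) keeps it where it is left.
- hanger: Drip hanger fixed to the bench. Origin: on the bench; z up. Grey base plate 12 mm thick (x -55 to 145, y +-70 mm); post and blue clamp block at x = 104 to 130, y +-41 mm, up to 179 mm. From the block two level steel prongs run towards -x at y = +28 and -28 mm, each 8 mm wide, 16 mm deep, flat tops 175 mm above the bench. Hung, the rack is below the prongs, the sleeve between them.
- fork_mid (a point): Point fixed to the hanger, between the prongs at the height of their tops, straight above its origin. Square notches, 9 mm wide (x), 8 mm deep, cross the tops of both prongs, opposite one another.
- fork_end (a point): Point fixed to the hanger, between the prongs at top height, 65 mm to -x of fork_mid. The fork's reach is not measured: notches and free ends together are shifted along x by -20 to +20 mm from fork_mid and fork_end (ends always 65 mm to -x of notches). Centre of the crossbar: 3 mm above the prong tops lying on them, 5 mm below in the notches. The fork is sprung: it gives about 1 mm down per 4 N.
- reagent: Bystander: brown reagent bottle, 54 mm across, 125 mm tall; origin at the centre of its underside. Leave alone.
- rinse: Bystander: clear squeeze bottle, 48 mm across, 115 mm tall; origin at the centre of its underside. Leave alone.
- slide_box: Bystander: blue slide box, 90 x 75 x 32 mm; origin at the centre of its underside. Leave alone.
- timer: Bystander: white bench timer, 60 x 75 x 22 mm; origin at the centre of its underside. Leave alone.
- jar: Bystander: small jar with black cap, 50 mm across, 55 mm tall; origin at the centre of its underside. Leave alone.
- beaker: Bystander: clear plastic beaker, 64 mm across, 70 mm tall; origin at the centre of its underside. Leave alone.
- dish2: Bystander: empty orange staining dish, 90 x 102 x 40 mm; origin at the centre of its underside. Leave alone.
Things that resemble listed ones, but are neither listed nor needed, are in the scene too. Leave any pink look-alike of the dish alone.

How it is judged:
By the outcome, as a careful person would: the job done as asked, in the order asked, and still so for the second after the job is handed in, with the robot touching nothing.
It also fails if it takes over 70 s, if anything falls off the work surface, if the arm or the gripper's body presses on something with over 40 N, if the wrist force passes 120 N, or if a joint passes its speed limit or range.

## Working session

There is one attempt and no reset: what is moved stays moved. The work goes in short steps, Python scripts to look and compute and a tool call to move; the robot and the scene stay as the last step left them, time stands still between calls to the robot, and variables do not carry over. Pictures are saved under pics/ and viewed, about 8 in all and at most 12, crops included, and the job is handed in when it is done.

Besides the shell and the picture viewer there is one more tool, called after "Call:" as name([rows], argument=value, ...), one row to a line, values as JSON. arm_command: Moves the arm, as the interface text tells. Its arguments: {"type":"object","properties":{"series":{"type":"array"},"jaw":{"type":"number"},"force":{"type":"number"}},"required":["series"]}

```bash
ls; mkdir -p pics; python3 - <<'E'
from station import status, snapshot, camera_params
import cv2, numpy as np
np.set_printoptions(precision=4,suppress=True)
for n in("scene","top","wrist"):
    p=camera_params(n); print(n,p)
s=status.sense(); print(s)
for n in("scene","top"):
    cv2.imwrite(f"pics/{n}0.png",snapshot(n)[:,:,::-1])
E
```

```text
pics
scene {'fovy': 47.15540262218322, 'cx': 319.4740258458531, 'cy': 244.46312286852066, 'k1': -0.057939303523830636, 'extrinsics': array([[ 0.1236,  0.7183, -0.6847,  1.5386],
       [ 0.9923, -0.0868,  0.088 , -0.1185],
       [ 0.0038, -0.6903, -0.7235,  1.1524],
       [ 0.    ,  0.    ,  0.    ,  1.    ]])}
top {'fovy': 47.604729733852345, 'cx': 315.2656985080791, 'cy': 251.1119423585883, 'k1': -0.08990815590026568, 'extrinsics': array([[ 0.0206, -0.9808,  0.1942,  0.272 ],
       [-0.9998, -0.0187,  0.0115,  0.0009],
       [-0.0077, -0.1944, -0.9809,  1.6173],
       [ 0.    ,  0.    ,  0.    ,  1.    ]])}
wrist {'fovy': 63.76042450084654, 'cx': 322.7426474816605, 'cy': 235.6359900153819, 'k1': -0.032014019467446364, 'mount': array([[-0.0003, -0.324 ,  0.9461, -0.1435],
       [-0.0002, -0.9461, -0.324 ,  0.083 ],
       [ 1.    , -0.0003,  0.0003,  0.0004],
       [ 0.    ,  0.    ,  0.    ,  1.    ]])}
{'t': 0.0, 'q': array([-1.4755,  0.5285,  1.4339, -0.    ,  1.1814, -0.1785]), 'qd': array([-0.0023, -0.0002, -0.0001, -0.0014, -0.001 ,  0.0013]), 'tau': array([ -0.0013, -44.2351, -17.8027,  -0.0004,   0.0084,  -0.    ]), 'tcp_pos': array([ 0.169 , -0.601 ,  0.2303]), 'tool_rot': array([ 0.4276,  0.5641, -0.4265,  0.5631]), 'force': array([ 0.2597, -0.3729,  0.178 ]), 'ft_torque': array([-0.005 ,  0.0105, -0.0076]), 'finger_gap': 0.9983655950895954}
```

View pics/scene0.png

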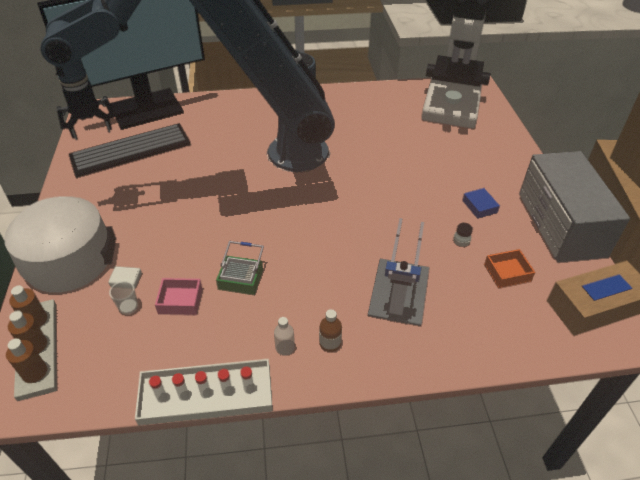

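View pics/top0.png

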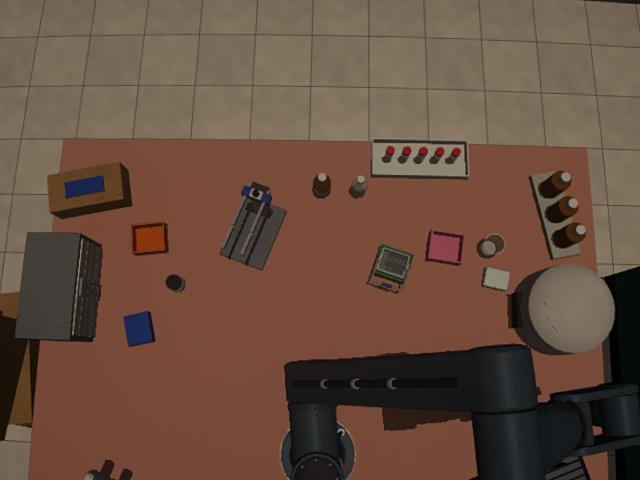

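The dish holds the rack with the bail folded toward the robot, blue sleeve at about (386,285) in top. The hanger is at about (253,225) in top, prongs toward the robot. Next I take coarse measurements.

```bash
cat > h.py <<'E'
import numpy as np, cv2
from scipy.spatial.transform import Rotation as R
from station import status, snapshot, camera_params
np.set_printoptions(precision=4,suppress=True)
def cam(n,s=None):
    p=camera_params(n)
    if n=="wrist":
        s=s or status.sense(); T=np.eye(4); T[:3,:3]=R.from_quat(s["tool_rot"]).as_matrix(); T[:3,3]=s["tcp_pos"]; E=T@p["mount"]
    else: E=p["extrinsics"]
    f=240/np.tan(np.radians(p["fovy"])/2)
    return dict(E=np.array(E),f=f,c=np.array([p["cx"],p["cy"]]),k=p["k1"])
def ray(C,uv):
    d=(np.atleast_2d(uv)-C["c"])/C["f"]; u=d.copy()
    for _ in range(20): u=d/(1+C["k"]*(u**2).sum(1,keepdims=True))
    return np.c_[u,np.ones(len(u))]@C["E"][:3,:3].T
def onz(C,uv,z):
    r=ray(C,uv); o=C["E"][:3,3]; return o+r*((z-o[2])/r[:,2])[:,None]
def proj(C,P):
    q=(np.atleast_2d(P)-C["E"][:3,3])@C["E"][:3,:3]; u=q[:,:2]/q[:,2:]
    return u*(1+C["k"]*(u**2).sum(1,keepdims=True))*C["f"]+C["c"]
def tri(C1,a,C2,b):
    r1,r2=ray(C1,a)[0],ray(C2,b)[0]; o1,o2=C1["E"][:3,3],C2["E"][:3,3]
    t=np.linalg.lstsq(np.c_[r1,-r2],o2-o1,rcond=None)[0]; p,q=o1+t[0]*r1,o2+t[1]*r2
    return (p+q)/2,np.linalg.norm(p-q)
def blobs(im,lo,hi,amin=8):
    m=cv2.inRange(cv2.cvtColor(im,cv2.COLOR_RGB2HSV),np.array(lo),np.array(hi))
    n,l,st,ce=cv2.connectedComponentsWithStats(m); return [(ce[i],st[i]) for i in range(1,n) if st[i,4]>=amin],l,m
E
python3 - <<'E'
from h import *
s=status.sense();print(R.from_quat(s["tool_rot"]).as_matrix())
for n in("scene","top"):
    C=cam(n); im=cv2.imread(f"pics/{n}0.png")[:,:,::-1].copy()
    for nm,lo,hi in(("green",(45,80,30),(85,255,255)),("blue",(108,110,50),(125,255,255))):
        b,l,m=blobs(im,lo,hi,5)
        for ce,st in b: print(n,nm,ce,st[2:], onz(C,ce,.04 if nm=="green" else .053)[0])
        if nm=="green":
            pts=cv2.findNonZero(m); print(cv2.minAreaRect(pts), onz(C,cv2.boxPoints(cv2.minAreaRect(pts)),.04))
im=cv2.imread("pics/top0.png"); a=cv2.resize(im[150:310,200:440],None,fx=3.3,fy=3.3,interpolation=cv2.INTER_CUBIC); cv2.imwrite("pics/topc.png",a)
E
```

```text
[[-0.0002  0.9628  0.2703]
 [ 0.002   0.2703 -0.9628]
 [-1.      0.0003 -0.002 ]]
scene green [238.38 281.02] [ 41  12 100] [ 0.5921 -0.2114  0.04  ]
((237.7799835205078, 270.53997802734375), (39.03229904174805, 25.73868751525879), 8.130102157592773) [[ 0.5836 -0.2684  0.04  ]
 [ 0.493  -0.2588  0.04  ]
 [ 0.5261 -0.1542  0.04  ]
 [ 0.6145 -0.168   0.04  ]]
scene blue [481.3532 199.7429] [ 32  21 385] [0.3716 0.5235 0.053 ]
scene blue [244. 243.] [5 1 5] [ 0.4674 -0.1917  0.053 ]
scene blue [606.4696 287.0847] [ 48  24 626] [0.7416 0.7428 0.053 ]
top green [395.4    252.2941] [36 21 85] [ 0.5851 -0.2175  0.04  ]
top green [388.6053 276.3947] [28 12 76] [ 0.5128 -0.197   0.04  ]
((392.20001220703125, 263.4000244140625), (34.15259552001953, 29.725406646728516), 18.43494987487793) [[ 0.5246 -0.1462  0.04  ]
 [ 0.6097 -0.174   0.04  ]
 [ 0.5789 -0.2699  0.04  ]
 [ 0.4943 -0.2412  0.04  ]]
top blue [ 84.0051 186.2213] [ 39  22 583] [0.7711 0.7333 0.053 ]
top blue [245.8772 190.2632] [ 9 10 57] [0.7642 0.2319 0.053 ]
top blue [265.5469 197.6719] [10 10 64] [0.742  0.1716 0.053 ]
top blue [386.1429 284.7143] [ 9  5 21] [ 0.4863 -0.1881  0.053 ]
top blue [137.7799 328.5141] [ 29  34 745] [0.3438 0.5276 0.053 ]
```

View pics/topc.png

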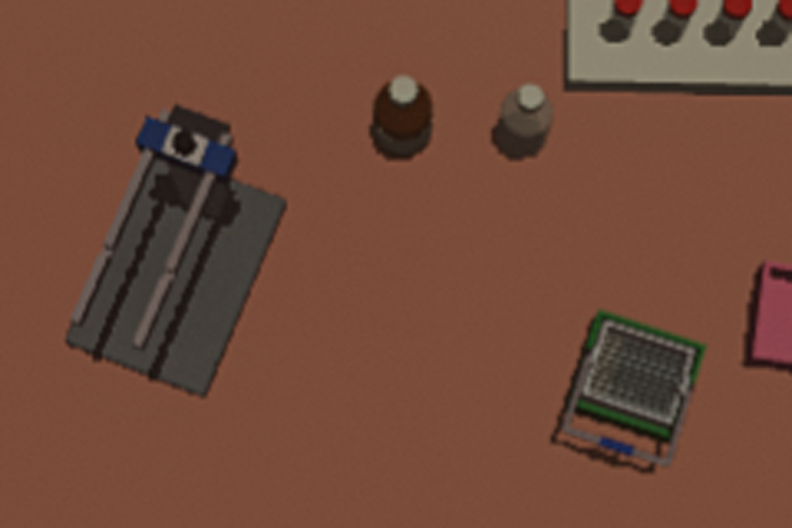

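The crop shows the notches at about (107,250) and (170,270), and the prong ends at about (77,322) and (140,345). I move the wrist camera over the dish while computing the hanger pose.

Call:
arm_command([
  [[-4,33,-23,0],[-4,33,-23,0],[-4,33,-23,0],[-4,33,-23,0],[-4,33,-23,0],[-4,33,-23,0],[-4,33,-23,0],[-4,33,-23,0],[-4,33,-23,0],[-4,33,-23,0]],
])

```text
t: 1.1
tcp_pos: [0.4252, -0.2894, 0.2712]
tool_rot: [0.427, 0.564, -0.427, 0.563]
force: [-0.2, -1.1, -0.2]
finger_gap: 1.0
```

Call:
arm_command([
  [[0,33,-23,0],[0,33,-23,0],[0,33,-23,0],[0,33,-23,0],[0,0,0,-0.14],[0,0,0,-0.14],[0,0,0,-0.14],[0,0,0,-0.14],[0,0,0,-0.14],[0,0,0,-0.14]],
])

```text
t: 2.1
tcp_pos: [0.5264, -0.1665, 0.2708]
tool_rot: [0.158, 0.69, -0.158, 0.689]
force: [0.5, -0.4, 0.3]
finger_gap: 0.999
```

Call:
arm_command([
  [[0,0,0,-0.14],[0,0,0,0],[0,0,0,0]],
])

```text
t: 2.4
tcp_pos: [0.5265, -0.1666, 0.271]
tool_rot: [0.113, 0.698, -0.113, 0.698]
force: [0.3, -0.0, 0.0]
finger_gap: 0.996
```

```bash
python3 - <<'E'
from h import *
s=status.sense();print(s["t"],s["q"],s["tcp_pos"],R.from_quat(s["tool_rot"]).as_matrix(),s["force"])
C=cam("top"); cv=lambda p:np.array(p)/3.3+[200,150]-0.35
P=onz(C,np.array([cv(p) for p in[(107,250),(170,270),(77,322),(140,345)]]),.175); print(P)
d=P[0]+P[1]-P[2]-P[3]; print("yaw",np.degrees(np.arctan2(d[1],d[0])),"notchmid",(P[0]+P[1])/2,"sep",np.linalg.norm(P[0]-P[1]))
# block blobs as top at .179
B=onz(C,[[245.88,190.26],[265.55,197.67]],.179);print(B,B.mean(0)); e=B[0]-B[1]; print("block yaw",np.degrees(np.arctan2(e[1],e[0]))-90)
b=B.mean(0); 
C=cam("wrist",s); im=snapshot("wrist"); cv2.imwrite("pics/w1.png",im[:,:,::-1])
for nm,lo,hi in(("green",(45,60,20),(85,255,255)),("blue",(105,90,40),(125,255,255))):
    bb,l,m=blobs(im,lo,hi,40)
    for ce,st in bb: print(nm,ce,st)
    pts=cv2.findNonZero(m); r=cv2.minAreaRect(pts); print(r)
E
```

```text
2.4 [-0.5089  0.3837  1.5685 -0.      1.1901 -0.189 ] [ 0.5265 -0.1666  0.271 ] [[-0.0007  0.3145  0.9493]
 [ 0.0003  0.9493 -0.3145]
 [-1.      0.0001 -0.0007]] [ 0.3004 -0.0298  0.0285]
[[0.6249 0.2471 0.175 ]
 [0.6088 0.1939 0.175 ]
 [0.5635 0.2688 0.175 ]
 [0.5452 0.2158 0.175 ]]
yaw -19.25148856388317 notchmid [0.6168 0.2205 0.175 ] sep 0.055597930292432506
[[0.7246 0.2133 0.179 ]
 [0.7041 0.1579 0.179 ]] [0.7144 0.1856 0.179 ]
block yaw -20.265161738127702
green [376.0342 200.9833] [ 317  171   92  101 1317]
green [323.8757 232.4465] [317 188  36  85 869]
((362.5, 221.5), (91.0, 101.0), 0.0)
blue [286.829  239.5544] [282 228  10  23 193]
((286.5, 239.0), (22.0, 9.0), 90.0)
```

View pics/w1.png

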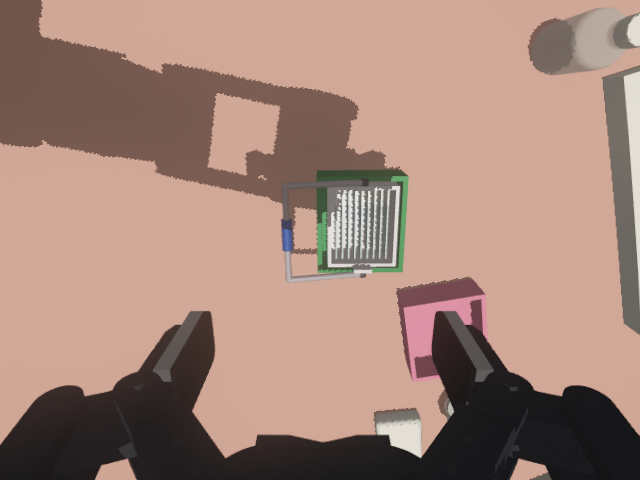

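The wrist view shows the crossbar from about (286,186) to (289,281), the ears at about (365,182) and (363,271), and the dish rim corners at about (407,176) and (403,271). I convert these to world coordinates.

```bash
python3 - <<'E'
from h import *
s=status.sense(); C=cam("wrist",s); im=cv2.imread("pics/w1.png")[:,:,::-1].copy()
A=onz(C,[[286.5,186],[289,280]],.053); e=A[0]-A[1]; print("bar",A,A.mean(0),np.linalg.norm(e),np.degrees(np.arctan2(e[1],e[0]))-90)
A=onz(C,[[365,182],[363,271]],.057); e=A[0]-A[1]; print("ears",A,A.mean(0),np.linalg.norm(e),np.degrees(np.arctan2(e[1],e[0]))-90)
b,l,m=blobs(im,(45,60,20),(85,255,255),40)
h=cv2.convexHull(cv2.findNonZero(m)); q=cv2.approxPolyDP(h,6,True)[:,0]; W=onz(C,q.astype(float),.04); print(q,W,np.linalg.norm(W-np.roll(W,1,0),axis=1))
b,l,m=blobs(im,(100,60,30),(130,255,255),40); print(b)
for ce,st in b: print(onz(C,[st[0]+st[2]/2,st[1]+st[3]/2],.055))
# sleeve by two views with top
Ct=cam("top"); print(tri(C,[286.8,237],Ct,[386.1,284.7]))
E
```

```text
bar [[ 0.4964 -0.1474  0.053 ]
 [ 0.4651 -0.2405  0.053 ]] [ 0.4808 -0.1939  0.053 ] 0.09820088904585544 -18.551638679064908
ears [[ 0.5681 -0.1662  0.057 ]
 [ 0.5406 -0.2528  0.057 ]] [ 0.5543 -0.2095  0.057 ] 0.09087510153942564 -17.568943980659313
[[407 176]
 [402 271]
 [318 272]
 [318 171]] [[ 0.6094 -0.1771  0.04  ]
 [ 0.5794 -0.2737  0.04  ]
 [ 0.4944 -0.2468  0.04  ]
 [ 0.5285 -0.1452  0.04  ]] [0.087  0.1012 0.0891 0.1071]
[(array([286.5587, 235.3879]), array([282, 220,  10,  32, 281], dtype=int32))]
[[ 0.4801 -0.1941  0.055 ]]
(array([ 0.4836, -0.1864,  0.0787]), np.float64(0.0034290477756462935))
```

Call:
arm_command([
  [[10,-10,-9,0],[20,-10,-9,0],[30,-10,-9,0],[35,-10,-8,0],[35,0,0,0],[30,0,0,0],[20,0,0,0],[10,0,0,0],[0,0,0,0],[0,0,0,0]],
], jaw=25, force=20)

```text
t: 3.45
tcp_pos: [0.4816, -0.1942, 0.0819]
tool_rot: [0.112, 0.698, -0.112, 0.699]
force: [-0.1, -0.2, -0.4]
finger_gap: 0.251
```

```bash
python3 - <<'E'
from h import *
s=status.sense();print(s["t"],s["tcp_pos"],s["finger_gap"],s["force"]);C=cam("wrist",s)
im=snapshot("wrist"); cv2.imwrite("pics/w2.png",im[:,:,::-1])
b,l,m=blobs(im,(100,60,30),(130,255,255),40)
T=np.eye(4);Rt=R.from_quat(s["tool_rot"]).as_matrix()
for ce,st in b: P=onz(C,[st[0]+st[2]/2,st[1]+st[3]/2],.055)[0]; print(st,P,(P-s["tcp_pos"])@Rt*1000)
E
```

```text
3.45 [ 0.4816 -0.1942  0.0819] 0.251420642144962 [-0.1383 -0.2192 -0.4137]
[ 311  251   22   68 1351] [ 0.4809 -0.195   0.055 ] [26.8987 -1.0164 -0.4504]
```

View pics/w2.png

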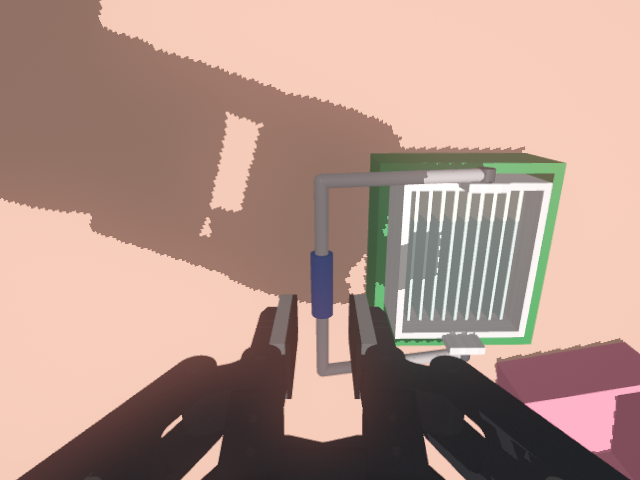

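The sleeve at about (322,285) is centred between the fingers to within 1 mm. I descend to straddle the bar, then push gently toward +x.

Call:
arm_command([
  [[10,0,0,0],[12,0,0,0],[10,0,0,0],[8,0,0,0],[0,0,0,0],[0,0,2,0],[0,0,2,0],[0,0,1,0],[0,0,0,0]],
])

```text
t: 4.4
tcp_pos: [0.4863, -0.1957, 0.0417]
tool_rot: [0.111, 0.698, -0.112, 0.699]
force: [-0.2, -0.1, 0.2]
finger_gap: 0.25
```

Call:
arm_command([
  [[0,0,1,0],[0,0,1,0],[0,0,0,0]],
])

```text
t: 4.7
tcp_pos: [0.4868, -0.1955, 0.0412]
tool_rot: [0.112, 0.699, -0.111, 0.698]
force: [-2.2, -0.2, 1.0]
finger_gap: 0.255
```

Call:
arm_command([
  [[-3,0,0.7,0],[-3,0,0.7,0],[-3,0,0.7,0],[-3,0,0.8,0],[-3,0,0.8,0],[0,0,0,0]],
])

```text
t: 5.3
tcp_pos: [0.4915, -0.1974, 0.0568]
tool_rot: [0.111, 0.698, -0.112, 0.699]
force: [-2.0, 0.5, -0.1]
finger_gap: 0.248
```

```bash
cat > look.py <<'E'
import sys
from h import *
s=status.sense();C=cam("wrist",s);im=snapshot("wrist"); cv2.imwrite(f"pics/{sys.argv[1]}.png",im[:,:,::-1])
Rt=R.from_quat(s["tool_rot"]).as_matrix()
print(s["t"],s["tcp_pos"],s["finger_gap"],s["force"],"tool axes",s["force"]@Rt)
b,l,m=blobs(im,(100,60,30),(130,255,255),40)
for ce,st in b:
    # height from apparent sleeve thickness is poor: print at several z
    print(st)
E
python3 look.py w3
```

```text
5.3 [ 0.4915 -0.1974  0.0568] 0.24766484856091509 [-2.0471  0.5258 -0.0621] tool axes [ 0.0604 -0.1382 -2.1091]
[ 292  291   29   85 2114]
```

View pics/w3.png

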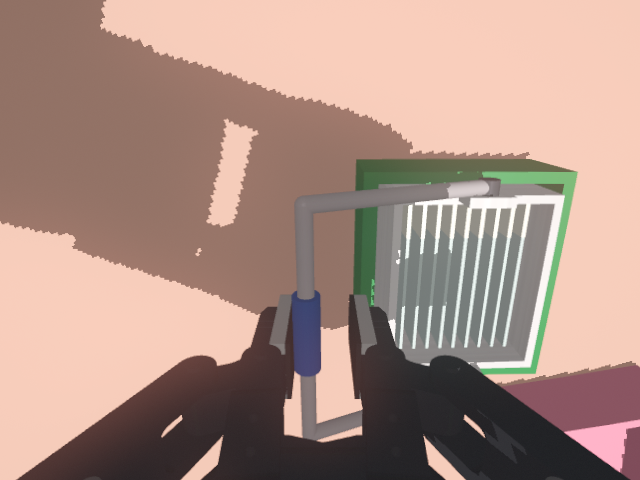

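The bar is riding on the outer pad: its apparent size says it is rising, and the push is about 2 N. I continue along the arc.

Call:
arm_command([
  [[-5,0,1.5,0],[-5.4,0,1.7,0],[-5.2,0,2.2,0],[-5,0,2.5,0],[-4.7,0,3,0],[-4.7,0,3.1,0],[-4.2,0,3.6,0],[-4.2,0,3.8,0],[0,0,0,0]],
])

```text
t: 6.25
tcp_pos: [0.5126, -0.2044, 0.0955]
tool_rot: [0.111, 0.698, -0.112, 0.699]
force: [1.3, -0.5, 0.1]
finger_gap: 0.246
```

```bash
python3 look.py w4; python3 - <<'E'
from h import *
C=cam("scene"); im=snapshot("scene"); cv2.imwrite("pics/s1.png",im[:,:,::-1])
w=np.array([[.56,-.2,.08]]); u=proj(C,w)[0].astype(int); a=im[u[1]-60:u[1]+60,u[0]-80:u[0]+80,::-1]; a=cv2.resize(a,None,fx=3,fy=3,interpolation=cv2.INTER_CUBIC)
b=cv2.resize(cv2.imread("pics/w4.png"),(480,360)); cv2.imwrite("pics/c4.png",cv2.resize(np.hstack([a,b]),(800,300)))
E
```

```text
6.25 [ 0.5126 -0.2044  0.0955] 0.24640438850851407 [ 1.2589 -0.5458  0.0741] tool axes [-0.071  -0.1264  1.3665]
[ 294  281   28   82 1925]
```

View pics/c4.png

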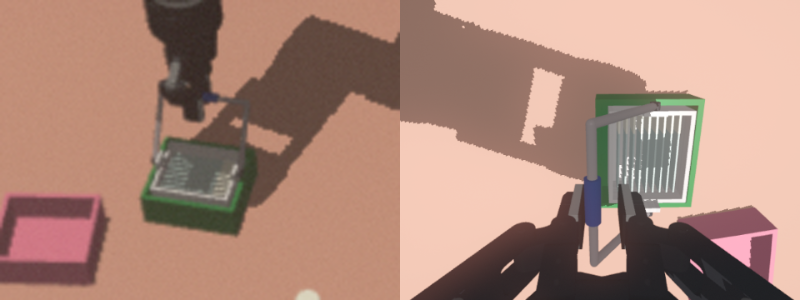

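The bail is at about 45° and the rack still sits in the dish. I continue toward upright.

Call:
arm_command([
  [[-3.6,0,4.3,0],[-3.6,0,4.4,0],[-3,0,4.8,0],[-2.8,0,4.8,0],[-2.2,0,5.2,0],[-2.2,0,5.2,0],[-1.4,0,5.4,0],[-1.3,0,5.5,0],[0,0,0,0]],
])

```text
t: 7.25
tcp_pos: [0.5504, -0.2169, 0.1151]
tool_rot: [0.111, 0.698, -0.112, 0.699]
force: [1.3, 0.3, -0.1]
finger_gap: 0.25
```

```bash
python3 look.py w5; python3 - <<'E'
from h import *
s=status.sense();C=cam("wrist",s);im=cv2.imread("pics/w5.png")[:,:,::-1].copy()
b,l,m=blobs(im,(100,60,30),(130,255,255),40); st=b[0][1]
Rt=R.from_quat(s["tool_rot"]).as_matrix()
for z in(.115,.12,.125,.128): P=onz(C,[st[0]+st[2]/2,st[1]+st[3]/2],z)[0]; print(z,P,(P-s["tcp_pos"])@Rt*1000, "rel dish", (P-[.553,-.2107,0])@Rt*1000)
b,l,m=blobs(im,(45,60,20),(85,255,255),40)
cv2.imwrite("pics/c5.png",cv2.resize(im[100:400,150:600,::-1],(750,500)))
E
```

```text
7.25 [ 0.5504 -0.2169  0.1151] 0.2495395899630664 [ 1.2688  0.2628 -0.0637] tool axes [0.0658 0.6451 1.1236]
[ 296  276   26   80 1872]
0.115 [ 0.5435 -0.2169  0.115 ] [-0.1047 -2.2733 -5.8955] rel dish [-115.0051   -8.9277   -6.9066]
0.12 [ 0.5447 -0.2142  0.12  ] [-5.1056  0.6934 -5.689 ] rel dish [-120.0059   -5.9609   -6.7002]
0.125 [ 0.5458 -0.2114  0.125 ] [-10.1064   3.6602  -5.4826] rel dish [-125.0068   -2.9942   -6.4937]
0.128 [ 0.5464 -0.2098  0.128 ] [-13.1069   5.4402  -5.3587] rel dish [-128.0073   -1.2141   -6.3699]
```

View pics/c5.png

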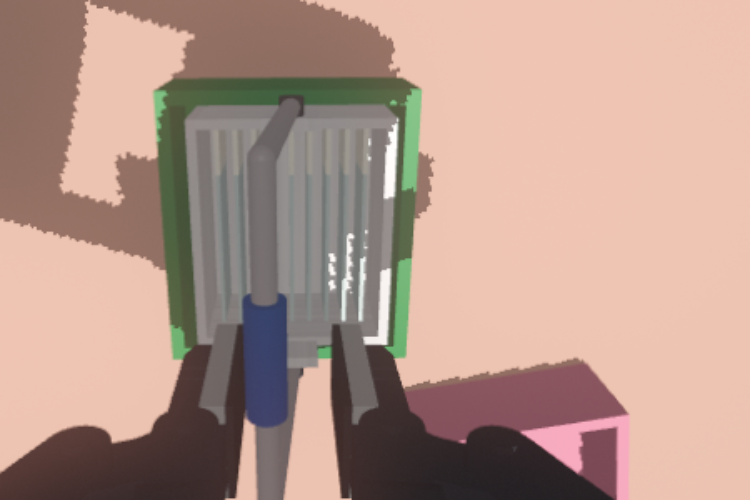

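```bash
python3 - <<'E'
from h import *
s=status.sense();C=cam("wrist",s);Rt=R.from_quat(s["tool_rot"]).as_matrix()
f=lambda p:[150+p[0]*.6,100+p[1]*.6]
for n,p,z in(("ear",(291,105),.057),("ear2",(302,355),.057),("L",(189,115),.047),("R",(396,115),.047),("dishL",(156,90),.04),("dishR",(420,90),.04),("dL2",(172,357),.04),("dR2",(406,357),.04),("bar",(262,200),.126),("bar2",(265,360),.126)):
    P=onz(C,f(p),z)[0]; print(n,P,(P-s["tcp_pos"])@Rt*1000)
E
```

```text
ear [ 0.5675 -0.1659  0.057 ] [57.8833 53.6961  0.8705]
ear2 [ 0.5438 -0.2511  0.057 ] [ 57.9198 -34.6623   4.905 ]
L [ 0.5342 -0.1599  0.047 ] [ 67.8451  49.0214 -32.5951]
R [ 0.5989 -0.1811  0.047 ] [67.9262 49.0051 35.4277]
dishL [ 0.5253 -0.1493  0.04  ] [ 74.8284  56.3172 -44.3608]
dishR [ 0.6095 -0.177   0.04  ] [74.9341 56.2913 44.2325]
dL2 [ 0.493  -0.2459  0.04  ] [ 74.8642 -45.4878 -44.9608]
dR2 [ 0.579  -0.2742  0.04  ] [ 74.9722 -45.5437  45.574 ]
bar [ 0.558  -0.1736  0.126 ] [-11.1208  43.3974  -5.6176]
bar2 [ 0.546  -0.2109  0.126 ] [-11.1065   4.2535  -5.4413]
```

The rack centre is at about +1.7 mm in tool z and the bar is at −5.5 mm, so I push another 7 mm. Then I re-centre and close the jaws.

Call:
arm_command([
  [[-0.3,0,2,0],[0,0,2,0],[0,0,2,0],[0,0,1.3,0],[0,0,0,0],[0,0,-2.5,0],[2,2,-2.5,0],[1,0.5,-0.5,0],[0,0,0,0]],
])

```text
t: 8.2
tcp_pos: [0.5513, -0.2141, 0.1119]
tool_rot: [0.112, 0.698, -0.111, 0.698]
force: [0.2, 0.2, 0.3]
finger_gap: 0.251
```

```bash
python3 look.py w6; python3 - <<'E'
from h import *
s=status.sense();C=cam("wrist",s);im=cv2.imread("pics/w6.png")[:,:,::-1].copy();Rt=R.from_quat(s["tool_rot"]).as_matrix()
b,l,m=blobs(im,(100,60,30),(130,255,255),40); st=b[0][1]
P=onz(C,[st[0]+st[2]/2,st[1]+st[3]/2],.128)[0]; print((P-s["tcp_pos"])@Rt*1000)
for z in (.047,): 
  g=cv2.cvtColor(im,cv2.COLOR_RGB2GRAY)
u=proj(C,s["tcp_pos"]+Rt@np.array([60,50,1.5])/1000); print("pix of ear expected",u)
cv2.imwrite("pics/c6.png",cv2.resize(im[100:400,150:600,::-1],(750,500)))
E
```

```text
8.2 [ 0.5513 -0.2141  0.1119] 0.2505688680142151 [0.1909 0.2237 0.3488] tool axes [-0.3488  0.2721  0.1115]
[ 311  287   27   81 1885]
[-16.0147   2.1654   0.6047]
pix of ear expected [[325.7719 169.465 ]]
```

View pics/c6.png

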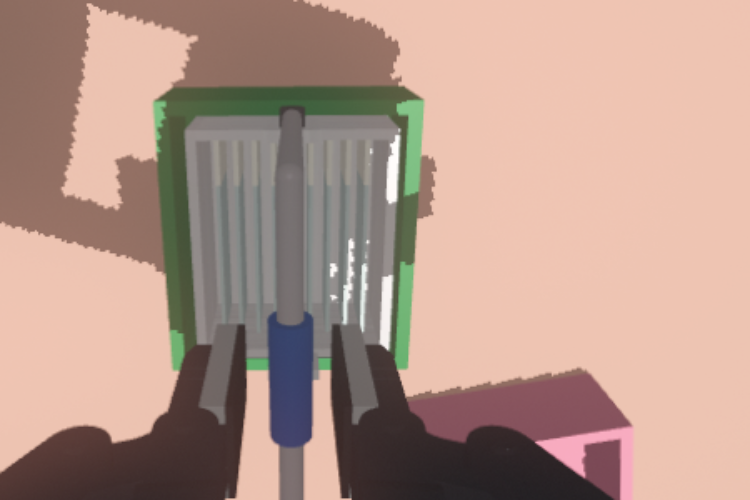

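The bail is upright: the ear (291,112) and the bar (290,240) line up in the crop. I grip and lift straight up.

Call:
arm_command([
  [[0,0,0,0],[0,0,0,0],[0,0,0,0],[0,0,0,0],[-1,0,0,0],[-2,0,0,0],[-4,0,0,0],[-5,0,0,0],[-5,0,0,0],[-5,0,0,0]],
], jaw=0, force=30)

```text
t: 9.25
tcp_pos: [0.5517, -0.2145, 0.1347]
tool_rot: [0.112, 0.698, -0.112, 0.698]
force: [0.2, -0.4, -3.7]
finger_gap: 0.103
```

Call:
arm_command([
  [[-10,0,0,0],[-15,0,0,0],[-20,0,0,0],[-25,0,0,0],[-25,0,0,0],[-25,0,0,0],[-25,0,0,0],[-20,0,0,0],[-10,0,0,0],[-5,0,0,0]],
])

```text
t: 10.25
tcp_pos: [0.5517, -0.2144, 0.3155]
tool_rot: [0.111, 0.698, -0.112, 0.699]
force: [0.3, -0.8, -3.9]
finger_gap: 0.103
```

Call:
arm_command([
  [[0,8,-2.5,0],[0,16,-5,0],[0,24,-7.5,0],[0,30,-9.3,0],[0,34,-10.5,0],[0,34,-10.5,0],[0,34,-10.5,0],[0,34,-10.5,0],[0,34,-10.5,0],[0,30,-9.3,0]],
])

```text
t: 11.25
tcp_pos: [0.5546, 0.08, 0.3127]
tool_rot: [0.111, 0.7, -0.111, 0.697]
force: [0.7, 0.2, -3.7]
finger_gap: 0.106
```

Call:
arm_command([
  [[0,28,-8.5,0],[0,20,-6,0],[0,12,-4,0],[0,6,-2,0],[0,0,0,0.03],[0,0,0,0],[0,0,0,0],[0,0,0,0],[0,0,0,0]],
])

```text
t: 12.15
tcp_pos: [0.5576, 0.1452, 0.3141]
tool_rot: [0.122, 0.696, -0.122, 0.696]
force: [1.2, 0.5, -4.0]
finger_gap: 0.103
```

```bash
python3 look.py w7; python3 -c "
from h import *
s=status.sense(); print(R.from_quat(s['tool_rot']).as_matrix(),s['ft_torque'])"
```

```text
12.15 [0.5576 0.1452 0.3141] 0.10289413205431074 [ 1.155   0.4633 -3.9787] tool axes [3.9786 0.8295 0.9284]
[ 496   30   49   81 1516]
[ 491  112   40   43 1205]
[ 309  286   28   81 1828]
[[-0.0001  0.3405  0.9402]
 [-0.      0.9402 -0.3405]
 [-1.     -0.     -0.0001]] [ 0.0442 -0.0343 -0.0332]
```

View pics/w7.png

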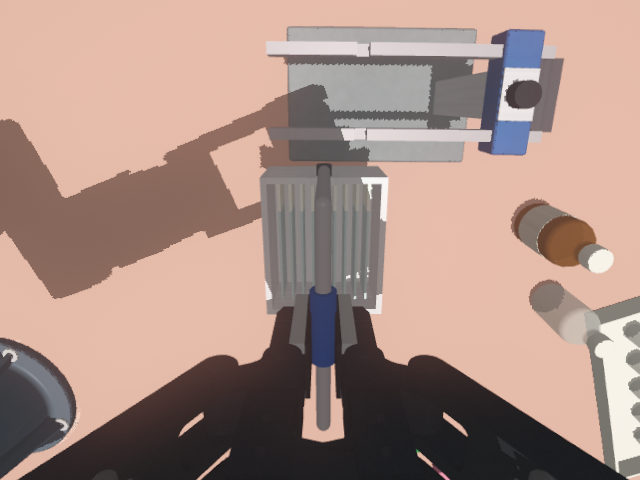

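The rack hangs level in the grip. The prongs are visible, with notches at about (363,49) and (361,134), and ends at about (268,48) and (269,134). I refine those numerically.

```bash
python3 - <<'E'
from h import *
s=status.sense();C=cam("wrist",s);im=cv2.imread("pics/w7.png");g=cv2.cvtColor(im,cv2.COLOR_BGR2GRAY).astype(int);Rt=R.from_quat(s["tool_rot"]).as_matrix()
print(g[42:58,320],g[128:142,320]);
print("rowL",g[46:50,258:280].mean(0).astype(int),g[46:50,352:376].mean(0).astype(int),"below",g[51:54,352:376].mean(0).astype(int))
print("rowR",g[132:135,258:282].mean(0).astype(int),g[132:135,346:374].mean(0).astype(int))
for n,p in(("nL",(363,47.5)),("nR",(361,133)),("eL",(267.5,47.5)),("eR",(269,133)),("mL",(480,49)),("mR",(480,134.5))):
    P=onz(C,p,.175)[0]; print(n,P,(P-s["tcp_pos"])@Rt*1000)
a=np.hstack([im[38:60,330:390],im[122:144,330:390]]);b=np.hstack([im[38:60,255:315],im[122:144,255:315]])
cv2.imwrite("pics/c7.png",cv2.resize(np.vstack([a,b]),None,fx=6.5,fy=6.5,interpolation=cv2.INTER_NEAREST))
E
```

```text
[222 222 222 222 222 223 223 223 223 223 223 224 190 119 105 101] [108 113 113 113 113 113 112 113 113 113 112 109  94  88]
rowL [198 198 199 198 199 198 198 201 211 216 217 217 217 217 217 217 217 218
 218 218 218 218] [223 223 223 223 224 219 219 218 218 218 218 218 218 218 218 213 138 112
 158 217 218 217 217 217] below [223 223 223 224 223 220 219 219 219 219 219 219 219 219 218 218 212 116
 177 218 218 218 218 218]
rowR [198 197 197 198 198 197 197 197 197 170 125 114 114 114 115 114 114 114
 114 114 113 114 113 114] [227 228 228 228 228 228 228 228 225 223 223 223 223 223 223 222 223 223
 215 137  97 216 223 222 222 222 222 222]
nL [0.6233 0.248  0.175 ] [139.0944 118.8932  26.7882]
nR [0.6046 0.1955 0.175 ] [139.0965  63.2088  27.0921]
eL [0.5633 0.2698 0.175 ] [139.0999 118.9487 -37.0215]
eR [0.5431 0.2178 0.175 ] [139.1021  63.2423 -38.3536]
mL [0.6972 0.2208 0.175 ] [139.0877 118.5416 105.5091]
mR [0.6845 0.1658 0.175 ] [139.0892  62.5139 112.3609]
```

View pics/c7.png

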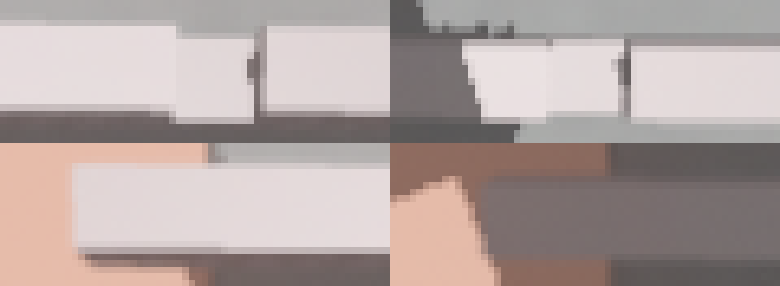

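Notch centre is at tool z ≈ +27 mm, the ends are at −38 mm, and the prong middle is at tool y ≈ +91 mm (sleeve at +2 mm). I back off along −z, shift +y, descend beyond the free ends, then come in.

Call:
arm_command([
  [[0,0,-8,0],[0,3,-16,0],[0,8,-20,0],[0,14,-18,0],[0,18,-12,0],[0,18,-6,0],[0,14,-2,0],[0,9,0,0],[0,5,0,0],[0,0,0,0]],
])

```text
t: 13.2
tcp_pos: [0.511, 0.2577, 0.314]
tool_rot: [0.122, 0.696, -0.122, 0.697]
force: [0.1, 0.7, -4.2]
finger_gap: 0.098
```

Call:
arm_command([
  [[6,0,0,0],[14,0,0,0],[20,0,0,0],[24,0,0,0],[24,0,0,0],[22,0,0,0],[16,0,0,0],[10,0,0,0],[5,0,0,0],[0,0,0,0]],
])

```text
t: 14.2
tcp_pos: [0.5107, 0.2569, 0.1727]
tool_rot: [0.122, 0.697, -0.122, 0.696]
force: [-1.0, -0.1, -3.5]
finger_gap: 0.1
```

Call:
arm_command([
  [[0,0,0,0],[0,0,0,0],[0,0,0,0],[0,0,0,0]],
])

```text
t: 14.6
tcp_pos: [0.511, 0.2574, 0.1737]
tool_rot: [0.122, 0.696, -0.122, 0.697]
force: [0.1, -0.9, -4.2]
finger_gap: 0.104
```

```bash
python3 look.py w8; python3 - <<'E'
from h import *
s=status.sense();Rt=R.from_quat(s['tool_rot']).as_matrix();C=cam("wrist",s)
O=np.array([0.5576,0.1452,0.3141]); R0=R.from_quat([.122,.696,-.122,.696]).as_matrix()
print("moved",(s["tcp_pos"]-O)@R0*1000)
N=O+R0@np.array([139.1,91.1,27.1])/1000; print("notch",N,"in tool",(N-s["tcp_pos"])@Rt*1000)
E
```

```text
14.6 [0.511  0.2574 0.1737] 0.10362083662761772 [ 0.082  -0.9393 -4.1686] tool axes [ 4.1684 -0.8581  0.3928]
[ 309  286   28   81 1834]
moved [140.5568  89.5832 -82.1021]
notch [0.6141 0.2217 0.175 ] in tool [ -1.3868   1.4993 109.2033]
```

Call:
arm_command([
  [[0,0,5,0],[0,0,10,0],[0,0,13,0],[0,0,15,0],[0,0,15,0],[0,0,13,0],[0,0,10,0],[0,0,8,0],[0,0,4,0],[0,0,2,0]],
])

```text
t: 15.65
tcp_pos: [0.6002, 0.2248, 0.173]
tool_rot: [0.122, 0.697, -0.122, 0.696]
force: [-0.8, 0.3, -4.4]
finger_gap: 0.099
```

Call:
arm_command([
  [[0,0,0,0],[2,0,0,0],[2,0,0,0],[2,0,0,0],[2,0,0,0],[1.5,0,0,0],[0,0,0,0],[0,0,0,0]],
])

```text
t: 16.45
tcp_pos: [0.6001, 0.225, 0.1636]
tool_rot: [0.122, 0.696, -0.122, 0.696]
force: [0.1, -0.2, -4.6]
finger_gap: 0.106
```

```bash
python3 look.py w9; python3 - <<'E'
from h import *
im=cv2.imread("pics/w9.png"); cv2.imwrite("pics/c9.png",im[0:480])
E
```

```text
16.45 [0.6001 0.225  0.1636] 0.10563707053469393 [ 0.1121 -0.2037 -4.5621] tool axes [ 4.5621 -0.1535  0.1747]
[ 549  212   91  200 9709]
[ 309  286   28   81 1847]
```

View pics/c9.png

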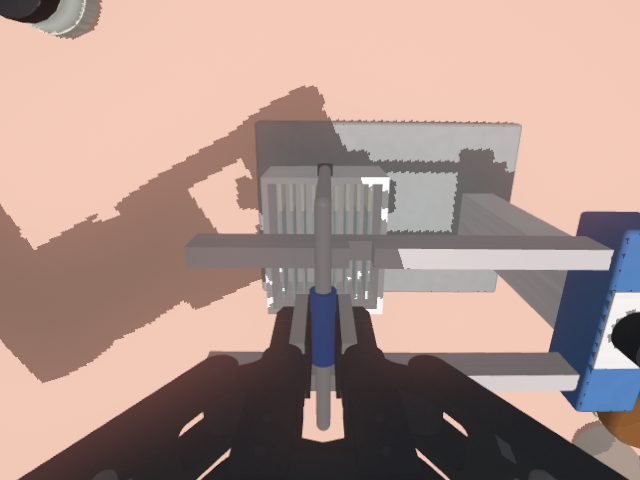

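The bar is above both prongs, and the notch at about (361,250) is roughly 13 mm further on. I lower to light contact.

Call:
arm_command([
  [[0.7,0,0,0],[0.7,0,0,0],[0.6,0,0,0],[0,0,0,0],[0,0,0,0]],
])

```text
t: 17.0
tcp_pos: [0.6001, 0.225, 0.1618]
tool_rot: [0.122, 0.696, -0.122, 0.697]
force: [0.2, 0.0, -2.9]
finger_gap: 0.102
```

Call:
arm_command([
  [[0,0,0,0],[0,0,0,0]],
])

```text
t: 17.2
tcp_pos: [0.6002, 0.225, 0.1618]
tool_rot: [0.122, 0.696, -0.122, 0.697]
force: [0.3, -0.1, -2.5]
finger_gap: 0.101
```

Call:
arm_command([
  [[0,0,1,0],[0,0,1.5,0],[0,0,1.5,0],[0,0,1.5,0],[0,0,1.5,0],[0,0,1,0],[0,0,0,0],[0,0,0,0]],
])

```text
t: 18.0
tcp_pos: [0.6079, 0.2221, 0.1617]
tool_rot: [0.122, 0.696, -0.122, 0.697]
force: [0.5, -0.1, -2.0]
finger_gap: 0.102
```

Call:
arm_command([
  [[0,0,1,0],[0,0,0.5,0],[0,0,0,0],[0,0,0,0]],
])

```text
t: 18.4
tcp_pos: [0.6091, 0.2217, 0.1616]
tool_rot: [0.122, 0.696, -0.122, 0.697]
force: [-0.9, -0.7, -2.0]
finger_gap: 0.103
```

Call:
arm_command([
  [[0,0,1,0],[0,0,0.5,0],[0,0,0,0],[0,0,0,0]],
])

```text
t: 18.8
tcp_pos: [0.6107, 0.2211, 0.1614]
tool_rot: [0.122, 0.696, -0.122, 0.697]
force: [0.3, -0.3, -4.1]
finger_gap: 0.1
```

The preload vanished, so the bar is past the near lip of the notch. I edge further and lower in small steps.

Call:
arm_command([
  [[0,0,1,0],[0,0,1,0],[0,0,0.7,0],[0,0,0,0],[0.7,0,0,0],[0.7,0,0,0],[0,0,0,0],[0,0,0,0]],
])

```text
t: 19.6
tcp_pos: [0.6129, 0.2203, 0.1601]
tool_rot: [0.122, 0.697, -0.122, 0.696]
force: [0.2, 0.1, -4.3]
finger_gap: 0.102
```

Call:
arm_command([
  [[0.7,0,0,0],[0.7,0,0,0],[0,0,0,0],[0,0,0,0]],
])

```text
t: 20.0
tcp_pos: [0.6129, 0.2203, 0.1588]
tool_rot: [0.122, 0.697, -0.122, 0.696]
force: [-0.3, 0.6, -4.0]
finger_gap: 0.105
```

It is sinking freely, with the bar now about 3 mm below the prong-top contact height. I continue to the notch floor.

Call:
arm_command([
  [[0.8,0,0,0],[0.8,0,0,0],[0.8,0,0,0],[0.8,0,0,0],[0,0,0,0],[0,0,0,0]],
])

```text
t: 20.6
tcp_pos: [0.6129, 0.2203, 0.1556]
tool_rot: [0.122, 0.697, -0.122, 0.696]
force: [-0.3, 1.0, -4.4]
finger_gap: 0.099
```

Call:
arm_command([
  [[0.8,0,0,0],[0.6,0,0,0],[0,0,0,0],[0,0,0,0]],
])

```text
t: 21.0
tcp_pos: [0.613, 0.2203, 0.1542]
tool_rot: [0.122, 0.696, -0.122, 0.697]
force: [0.7, 0.1, -4.0]
finger_gap: 0.103
```

Call:
arm_command([
  [[0.5,0,0,0],[0,0,0,0],[0,0,0,0]],
])

```text
t: 21.3
tcp_pos: [0.613, 0.2203, 0.1539]
tool_rot: [0.122, 0.696, -0.122, 0.697]
force: [0.2, 0.0, -3.6]
finger_gap: 0.1
```

Call:
arm_command([
  [[0.5,0,0,0],[0.5,0,0,0],[0,0,0,0],[0,0,0,0]],
])

```text
t: 21.7
tcp_pos: [0.6131, 0.2204, 0.1531]
tool_rot: [0.122, 0.696, -0.122, 0.697]
force: [-0.6, -0.4, -0.7]
finger_gap: 0.1
```

Call:
arm_command([
  [[0,0,0,0],[0,0,0,0],[0,0,0,0],[0,0,0,0],[0,0,0,0]],
], jaw=25)

```text
t: 22.2
tcp_pos: [0.6131, 0.2203, 0.1528]
tool_rot: [0.122, 0.696, -0.122, 0.697]
force: [-0.6, 1.1, -0.2]
finger_gap: 0.251
```

```bash
python3 look.py w10; python3 - <<'E'
from h import *
s=status.sense();C=cam("wrist",s);im=cv2.imread("pics/w10.png")[:,:,::-1].copy();Rt=R.from_quat(s["tool_rot"]).as_matrix()
b,l,m=blobs(im,(100,60,30),(130,255,255),40)
for ce,st in b: print((onz(C,[st[0]+st[2]/2,st[1]+st[3]/2],.170)[0]-s["tcp_pos"])@Rt*1000)
E
```

```text
22.2 [0.6131 0.2203 0.1528] 0.2506140017894554 [-0.5754  1.0903 -0.1588] tool axes [ 0.1587  0.8296 -0.9119]
[  533   221   107   212 11935]
[ 310  287   26   81 1888]
[-17.2517   2.5475 101.0957]
[-17.2657   2.9546   0.0506]
```

Released: force is about 0 and the sleeve is centred between the open pads. I retreat straight up slowly.

Call:
arm_command([
  [[-2,0,0,0],[-4,0,0,0],[-6,0,0,0],[-10,0,0,0],[-15,0,0,0],[-20,0,0,0],[-25,0,0,0],[-25,0,0,0],[-20,0,0,0],[-10,0,0,0]],
])

```text
t: 23.25
tcp_pos: [0.614, 0.2206, 0.2931]
tool_rot: [0.123, 0.695, -0.121, 0.698]
force: [-0.1, -0.5, 0.9]
finger_gap: 0.25
```

Call:
arm_command([
  [[0,-15,0,0],[0,-25,0,0],[0,-25,0,0],[0,-15,0,0],[0,0,0,0],[0,0,0,0],[0,0,0,0],[0,0,0,0],[0,0,0,0],[0,0,0,0]],
])

```text
t: 24.25
tcp_pos: [0.5858, 0.1456, 0.2896]
tool_rot: [0.122, 0.697, -0.122, 0.697]
force: [0.7, 0.4, 0.2]
finger_gap: 0.251
```

```bash
python3 look.py w11; python3 - <<'E'
from h import *
C=cam("scene"); im=snapshot("scene")
a=im[210:310,360:460,::-1]; a=cv2.resize(a,(330,330),interpolation=cv2.INTER_CUBIC)
b=cv2.resize(cv2.imread("pics/w11.png"),(440,330)); cv2.imwrite("pics/c11.png",np.hstack([a,b]))
s=status.sense();C=cam("wrist",s);im=cv2.imread("pics/w11.png")[:,:,::-1].copy()
bb,l,m=blobs(im,(100,60,30),(130,255,255),40)
for ce,st in bb: print(st,onz(C,[st[0]+st[2]/2,st[1]+st[3]/2],.170)[0])
E
```

```text
24.25 [0.5858 0.1456 0.2896] 0.25112286010540436 [0.7053 0.36   0.1754] tool axes [-0.1754  0.578   0.5412]
[ 458   40   63  134 3660]
[316  79  15  50 734]
[ 458   40   63  134 3660] [0.7157 0.1851 0.17  ]
[316  79  15  50 734] [0.6143 0.2232 0.17  ]
```

The viewer limit is reached, so I check numerically: stillness over about 1 s, and rack edges against the level prediction.

Call:
arm_command([
  [[0,0,0,0],[0,0,0,0],[0,0,0,0],[0,0,0,0],[0,0,0,0],[0,0,0,0],[0,0,0,0],[0,0,0,0],[0,0,0,0],[0,0,0,0]],
])

```text
t: 25.35
tcp_pos: [0.5857, 0.1451, 0.2897]
tool_rot: [0.122, 0.696, -0.122, 0.696]
force: [0.2, 0.2, 0.5]
finger_gap: 0.249
```

```bash
python3 look.py w12; python3 - <<'E'
from h import *
a,b=[cv2.GaussianBlur(cv2.cvtColor(cv2.imread(f"pics/w{i}.png"),cv2.COLOR_BGR2GRAY),(5,5),0).astype(float) for i in(11,12)]
print("phase shift",cv2.phaseCorrelate(a[20:260,220:420],b[20:260,220:420]),"maxdiff",np.abs(a-b)[20:260,220:420].max(),np.abs(a-b)[20:260,220:420].mean())
s=status.sense();C=cam("wrist",s);Rt=R.from_quat(s["tool_rot"]).as_matrix(); X,Y=Rt[:,2],Rt[:,1]
B=np.array([.6143,.2232,.170]); Z=np.array([0,0,1])
K=B-.081*Z
def row(p,n=14):
    u=proj(C,p)[0]; r,c=int(round(u[1])),int(round(u[0])); return u,b[r,max(c-n,0):c+n+1].astype(int)
# level rack: top rim ends x=+-35 mm at y=+-37 (outside the prongs, which sit at +-28)
for sx in(-1,1):
    for y in(-.037,0,.037): print("x",sx*35,"y",y*1000,*row(K+sx*.035*X+y*Y))
for y in(-.022,.022,-.04,.04): print("bar y",y*1000,*row(B+y*Y))
E
```

```text
25.35 [0.5857 0.1451 0.2897] 0.2493564927159031 [0.2308 0.1587 0.4668] tool axes [-0.4668  0.2278  0.1631]
[ 458   39   63  134 3689]
[316  78  15  50 734]
phase shift ((-0.1670014724863762, -0.6201846869533227), 0.9820144133643629) maxdiff 72.0 2.403020833333333
x -35 y -37.0 [283.3272 147.981 ] [108 108 108 108 108 108 108 108 108 108 108 108 108 108 108 108 108 108
 108 108 108 108 108 108 108 108 108 108 108]
x -35 y 0 [281.9546 103.6301] [111 104  98  94  93  93  93  92  92  92  92  92  95 105 119 130 133 130
 123 117 117 124 131 135 134 128 121 120 125]
x -35 y 37.0 [280.5249  56.2774] [212 212 212 212 212 213 213 213 214 214 214 214 214 214 214 215 215 215
 215 215 215 215 215 216 216 216 216 216 216]
x 35 y -37.0 [363.1955 147.9694] [189 199 210 214 215 215 215 215 215 215 215 215 215 215 215 215 215 215
 215 215 215 215 214 214 214 214 214 214 214]
x 35 y 0 [364.5851 103.6135] [149 188 222 220 187 148 123 119 139 180 220 238 233 212 184 167 163 163
 163 163 163 163 163 163 162 162 162 163 163]
x 35 y 37.0 [366.0317  56.2554] [213 213 213 213 213 213 213 213 213 213 213 213 213 213 213 213 213 213
 213 213 213 213 213 212 212 212 212 212 212]
bar y -22.0 [323.3477 138.1955] [125 127 131 133 134 133 130 127 125 120 111 105 104 106 107 106 104 105
 110 117 121 124 128 132 133 130 125 120 123]
bar y 22.0 [323.3654  66.8549] [139 138 139 139 139 139 142 150 159 162 164 173 186 196 199 192 180 170
 169 177 182 174 160 150 146 146 145 145 146]
bar y -40.0 [323.3406 165.3391] [ 85  85  85  85  85  84  84  84  85  88  94 100 104 106 106 106 104 100
  94  90  87  87  87  87  87  87  87  87  87]
bar y 40.0 [323.3727  35.5233] [165 166 166 166 166 165 165 164 160 158 162 174 186 196 197 187 173 162
 156 158 161 163 163 163 163 163 163 163 163]
```

```bash
python3 -c "
from station import ticket; print(ticket.sign_off())"
```

```text
the job is handed in; nothing more can be done
None
```

The rack is hanging by its bail on the drip hanger, and I handed the job in at about 25 s of the 70 s allowed.

- **Raising the bail:** I raised it to upright with a friction push of about 2 N from one pad, and the rack stayed in its dish. The wrist picture showed the bar in line with the ears before I gripped.
- **Lifting and hanging:** I gripped the sleeve at 30 N, lifted the rack out and came in over the prongs from their free ends. I slid along them with about 2 N of preload until it vanished at the notch, then lowered the bar. It touched bottom with its centre at about 170 mm, the height given for lying in the notches.
- **Releasing:** I opened the jaws once the load on the wrist was down to about 0.7 N. The gripper then retreated clear and was touching nothing.

**Last checks:**
- **Position:** the sleeve was within 2 mm of the measured notch position.
- **Level:** the bar was square to the prongs, and the rack edges were within about 2 px of where a level rack would appear.
- **Stillness:** two pictures about 1 s apart differed by 0.6 px, in line with the camera's own 0.5 mm drift.

I could not view a final picture because the viewer limit was reached, so these last checks are numerical only. The edge checks at the rack corners (y = ±37 mm) showed no usable edge. Level along x rests on the edges at mid-rack. That both bar ends are seated rests on the contact height and the bar's straightness.

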